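# Reload the stud feeder magazine

## Task

Take the orange stud strip from the rack and load it into the channel of the blue feeder: with the end of the strip push the red spring follower back until you feel its stop, lower the strip flat into the channel behind the nose stop and let go, so that the spring holds it against the nose. Then slide the yellow rail fully closed over it. Do not force anything hard, and leave the blue strip, can, hammer and cup where they are.

Things in the scene. Friction and masses are not known exactly. Their poses are not given: they have to be found in the camera images.
- strip: Strip of copper studs in an orange carrier: stiff bar 100 mm long (its x), 12 wide, 38 high, about 140 g; origin: centre of its underside; ends alike. It is pushed against the red follower in the channel: flat face 12 wide, up to z = 47 in mag's frame, at x = -80 at rest, hard stop 63 further to +x (all +-14); spring 1.5 N rising to 3.5 N. At the stop the strip clears the nose by 3 mm.
- spare: The other strip in the rack, blue carrier, 80 mm long, 12 wide, 38 high; same frame. Leave alone.
- rack: Fixed grey rack plate 130 mm (x) by 150 (y) by 8, with two slots along its x at y = +37.5 and -37.5, each between two low walls whose tops are 18 above the bench; a strip stands loosely (2 play each side) with its underside 8 above the bench.
- mag: Fixed blue feeder base plate, 310 x 70 x 6 mm; origin: centre of its underside on the bench, z up, x along the channel from nose (-x end) to tail. On it is clamped the channel unit, in slotted holes: all of the unit may sit up to 14 mm along x either way from the figures given here and under rail_tab (not along y), so its stops must be felt for. Pressing the strip on it with over 18 N in all damages it.
- rail (a joint): Travel of the yellow cover rail along the base towards the nose, m: 0 to 0.012 at the start (parked), 0.156 fully closed at its end stop. Friction 2.5 N; stays where left. Inverted U, 136 mm long, 31 wide, z 16 to 53 in mag's frame, underside of its top z = 50 (a loaded strip's top, z = 46, passes below). Nose-side edge at x = 16 mm minus the travel.
- rail_tab (a point): Centre of the top of the black grip tab on the rail: 34 mm long along x, 12 wide, 20 high, top at z = 73; at y = 0, x = 78 minus the rail's travel. The channel beside it, on y = 0: floor z = 8, wall tops z = 26, inner width 14.5 (top 3 flares), outer 22.5. Steel nose stop at x = -132 to -120, top z = 26, nothing higher beyond. Loaded strip: centre at x = -70 (all +-14).
- can: Green can, 54 mm across and 150 high, standing on the bench; origin at the centre of its underside. Leave alone.
- hammer: Wooden-handled hammer, about 300 mm long, lying on the bench. Leave alone.
- cup: Steel cup, 70 mm across and 80 high, standing on the bench. Leave alone.
Things that resemble listed ones, but are neither listed nor needed, are in the scene too. Leave any green or grey look-alike of the strip alone.

How it is judged:
On the way, in this order (a step that is already met when the one before it is completed fails the run):
1. the held strip pushes the follower back (contact force between strip and mag above 1.5 N and contact force between strip and the fingers above 1 N and x of strip in the frame of mag above -0.092 m and y of strip in the frame of mag between -0.006 and 0.006 m), for 0.1 s.
2. the strip lies in the channel behind the nose, let go, with the rail still open (z of strip in the frame of mag below 0.0105 m and x of strip in the frame of mag between -0.087 and -0.0515 m and y of strip in the frame of mag between -0.0025 and 0.0025 m and angle between the x axis of strip and the x axis of mag, either way round below 0.05 rad and angle between strip's own z axis and vertical below 0.05 rad and contact force between strip and the fingers below 0.1 N and value of joint rail below 0.04 m), for 0.1 s.
At the end, for the whole second after the job is handed in: The rail is within 3 mm of fully closed; the strip is at rest and level in the channel (underside within 2.5 mm of the floor, 2.5 mm of the centre line, aligned to 0.05 rad), held between follower and nose by the spring (over 2.5 N on it) (value of joint rail above 0.153 m and z of strip in the frame of mag below 0.0105 m and x of strip in the frame of mag between -0.087 and -0.0515 m and y of strip in the frame of mag between -0.0025 and 0.0025 m and angle between the x axis of strip and the x axis of mag, either way round below 0.05 rad and angle between strip's own z axis and vertical below 0.05 rad and contact force between strip and mag above 2.5 N and linear speed of strip below 0.02 m/s); the robot touches nothing.
It fails at once if the held strip and the magazine pressed together with more than 18 N (contact force between strip and mag above 18 N and contact force between strip and the fingers above 0.5 N).
It fails at once if the blue strip is moved more than 20 mm (distance of spare from where it was at the start of the episode above 0.02 m).
It fails at once if the can is moved more than 20 mm (distance of can from where it was at the start of the episode above 0.02 m).
It fails at once if the hammer is moved more than 20 mm (distance of hammer from where it was at the start of the episode above 0.02 m).
It fails at once if the cup is moved more than 20 mm (distance of cup from where it was at the start of the episode above 0.02 m).
It also fails if it takes over 61 s, if anything falls off the work surface, if the arm or the gripper's body presses on something with over 40 N, if the wrist force passes 120 N, or if a joint passes its speed limit or range.

## Robot

A 6-joint arm with a two-finger parallel gripper is mounted at the origin on the work surface. World frame = base frame: x ahead of the robot, y to its left, z up, the work surface at z = 0. Lengths are in m, angles in rad, forces in N, time in s.
With the tool pointing down it reaches from about 0.325 to 0.9 m from the base axis. Payload 3.5 kg.
Tool frame: the origin (TCP) lies at the very end of the fingers, on their centre line; the grasp point (between the pads) lies 19 mm behind it (env.grip_point_offset is the z of the grasp point in the tool frame, in m); z points along the fingers, x is the direction in which the jaws open and shut, and the axes are right-handed (so a half turn about z gives the same grasp; the last joint's range is limited). The gripper opens to 85 mm and grips with 20 to 120 N. Pads are 22 mm wide; open, the fingers measure 114 mm over their backs; the gripper's body (76 mm by 85 mm) begins 54 mm behind the grasp point. The pads swing forward as they close: fully open they stand 13 mm farther back than shut.
Start: joints at [-1.439, 0.276, -0.026, 1.268, 0, 1.467], TCP at [0.145, -0.608, 0.231] pointing down, gripper open.
Joint ranges: [-3.12, 3.12], [-0.85, 1.88], [-1.08, 1.24], [-1.95, 2.15], [-1.57, 1.53], [-3.14, 3.14]. Speed limits (rad/s): [2.57, 2.57, 3.14, 3.14, 3.14, 3.14].

## Interface

Orientations are given as a unit quaternion [w, x, y, z].
In Python, from workcell import env gives the robot as it stands.
- The arm moves only by the tool move_arm, never from a script. Its argument "rows" is text: rows parted by semicolons, each of 7 numbers parted by spaces: the opening, from 0 (shut) to 1 (fully open), then the shift along the world's x, y, z in mm, then the turn, a rotation vector about the world's x, y, z in degrees. A call has 1 to 12 rows; each row shifts and turns the commanded pose from where the row before left it; what a row does not reach is not made up. A row lasts 1/10 s, in which the tool goes at most 50 mm and 8.59 degrees, less where a joint would pass 70% of its speed; a pose out of reach is approached as far as the arm can. A call with a gripper value outside its range is refused whole. The fingers move at their own pace and stop on an object; "squeeze" is the grip in N (left out, the last holds). Time passes only in rows, so rows that do not move let the fingers close. It gives the time, the measured TCP pose, the force and the opening at its end, in the units of the state.
- env.get_obs(): the state, without advancing time (a new reading comes with each control period).
- env.get_image(name): name is "side" or "top"; returns the picture (480x640x3 uint8, red, green, blue); there is no depth.
- env.camera_params(name): a dict with "camera_matrix" (3x3 intrinsics, pixels), "world_from_camera" (4x4, takes a point from camera to world coordinates). Camera axes: x right, y up, looking along -z (the intrinsics and any distortion apply to the point x, -y, -z); pixel columns grow to the right and rows downward; lengths in m; the calibration is good to about 2 mm. A picture is of the moment at which its call begins. camera_params takes no time and is no camera call.
- env.sign_off(): hands the job in, once; it reports no verdict.
Trained networks look in the newest picture that a camera, given by its name, has taken for a name from the list of things; names that differ only in an ending like _2 or _b are one class to them, and where a whole thing is asked for, a point or a joint stands for the part that bears it (a point fixed in the world has none). Each returns a list of dicts, best first, with "confidence" (0 to 1); they miss things now and then, are a little off and sometimes report something else, mostly with a low value. They report only what shows in the picture. A call takes as long as a camera call. They do not tell look-alikes from the thing itself.
- env.look_for(camera, query): "uv" ([column, row] in pixels, amid what is visible of it).
- env.spot_point(camera, query): "uv" ([column, row] in pixels: a listed point, or the origin of a listed thing).
The state is a dict: "t": time; "joint_pos": joint angles; "joint_vel": joint speeds; "joint_torque": joint torques, N m; "eef_pos": TCP position; "orientation": TCP orientation; "wrist_force": force on the tool from outside, world axes, zero at the start; "torque": the same for the moment, N m; "gripper_width": finger opening in m.
Only numpy, scipy, OpenCV 4.12 (cv2) and the standard library are available. Lean on these libraries where they do the work, as an engineer would, in place of code of your own. Each camera call takes 0.05 s, during which the arm holds its last target.

## Working session

There is one attempt and no reset: what is moved stays moved. The work goes in short steps, Python scripts to look and compute and a tool call to move; the robot and the scene stay as the last step left them, time stands still between calls to the robot, and variables do not carry over. Pictures are saved under pics/ and viewed, and the job is handed in when it is done.

Besides the shell and the picture viewer there is one more tool, called after "Emit:" as a command line: name --argument value ..., lists and objects as JSON in quotes. move_arm: Moves the arm, as the interface text tells. Its arguments: {"type":"object","properties":{"rows":{"type":"string"},"squeeze":{"type":"number"}},"required":["rows"]}

```bash
ls; mkdir -p pics
python3 - <<'E'
from workcell import env
import cv2
for n in("side","top"):
    im=env.get_image(n); cv2.imwrite(f"pics/{n}0.png",im[:,:,::-1])
    p=env.camera_params(n); print(n,p)
print(env.get_obs())
for n in("side","top"):
    for q in("strip","spare","rack","mag","rail","rail_tab","can","hammer","cup"):
        for f in ("look_for","spot_point"):
            try:
                r=getattr(env,f)(n,q); print(n,f,q,[(round(d["confidence"],2),[round(float(x)) for x in d["uv"]]) for d in r[:4]])
            except Exception as e: print(n,f,q,"err",e)
        if n=="top" and q=="rail_tab":pass
print(env.get_obs()["t"])
E
```

```text
pics
side {'camera_matrix': array([[454.01013623,   0.        , 320.84992229],
       [  0.        , 454.01013623, 242.33700368],
       [  0.        ,   0.        ,   1.        ]]), 'world_from_camera': array([[-0.84408395,  0.28017252, -0.45719323,  0.08164196],
       [-0.53617065, -0.43053834,  0.72605631,  0.69553332],
       [ 0.00658182,  0.85798607,  0.51363079,  0.57491166],
       [ 0.        ,  0.        ,  0.        ,  1.        ]])}
top {'camera_matrix': array([[516.66223696,   0.        , 305.03843933],
       [  0.        , 516.66223696, 235.91726338],
       [  0.        ,   0.        ,   1.        ]]), 'world_from_camera': array([[ 0.01885633,  0.9967236 , -0.0786543 ,  0.42522048],
       [-0.99980341,  0.01927994,  0.00462973, -0.0211163 ],
       [ 0.00613101,  0.07855154,  0.9968912 ,  1.13170485],
       [ 0.        ,  0.        ,  0.        ,  1.        ]])}
{'t': 0.1, 'joint_pos': array([-1.43940004e+00,  2.77066964e-01, -2.77552608e-02,  1.26803752e+00,
       -4.72374800e-05,  1.46737770e+00]), 'joint_vel': array([ 5.49782142e-04, -2.52615458e-03,  4.3552687
[... 1699 characters left out ...]
]
top spot_point spare []
top look_for rack [(0.81, [387, 251]), (0.15, [376, 246])]
top spot_point rack [(0.91, [386, 245])]
top look_for mag [(0.59, [242, 216])]
top spot_point mag [(0.91, [239, 214])]
top look_for rail [(0.64, [203, 207])]
top spot_point rail err it knows: can, cup, hammer, mag, rack, rail_tab, spare, strip
top look_for rail_tab [(0.56, [203, 205])]
top spot_point rail_tab [(0.74, [201, 205])]
top look_for can [(0.85, [458, 132])]
top spot_point can [(0.88, [445, 141]), (0.42, [239, 211])]
top look_for hammer [(0.67, [250, 130])]
top spot_point hammer [(0.77, [266, 134])]
top look_for cup [(0.62, [120, 327])]
top spot_point cup [(0.76, [129, 324]), (0.62, [237, 213])]
1.8
```

View pics/side0.png

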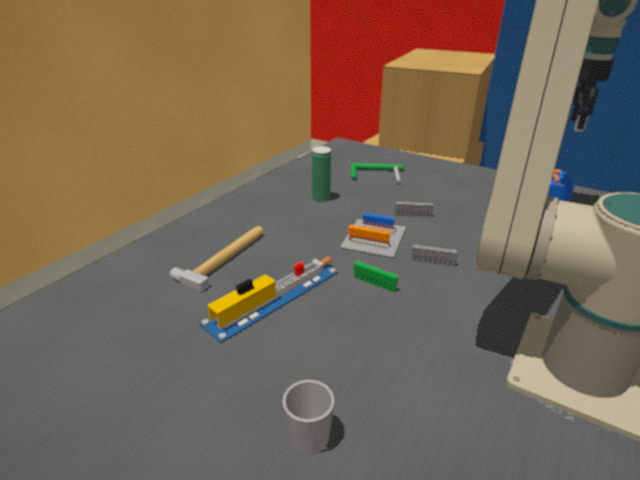

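View pics/top0.png

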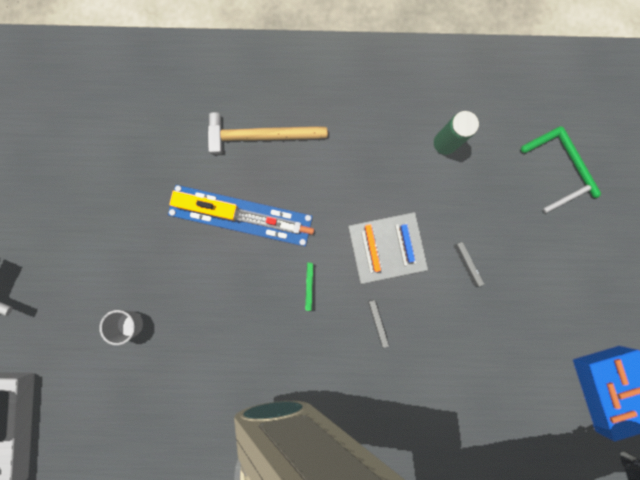

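The side view shows the orange strip at (369,235) in the rack, the blue one behind it, and the feeder with yellow rail at (242,300) and red follower at (299,268). In the top view the orange strip is at (372,248) and the feeder runs from (172,200) to (308,230), nose to the right.

Run:
```python
import cv2
a=cv2.imread("pics/top0.png"); c=a[175:290,160:440]; cv2.imwrite("pics/topz.png",cv2.resize(c,None,fx=2.85,fy=2.85,interpolation=cv2.INTER_CUBIC))
a=cv2.imread("pics/side0.png"); c=a[195:345,195:415]; cv2.imwrite("pics/sidez.png",cv2.resize(c,None,fx=3.6,fy=3.6,interpolation=cv2.INTER_CUBIC))
```

```text
(no output)
```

View pics/topz.png

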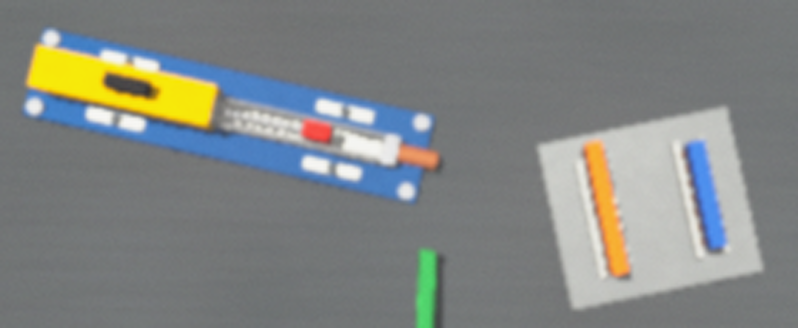

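View pics/sidez.png

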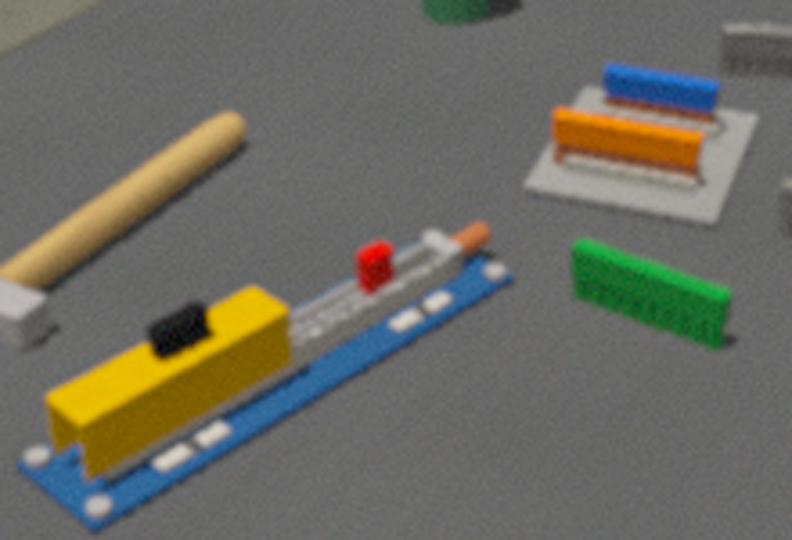

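```bash
cat > h.py <<'E'
import numpy as np, cv2
from scipy.optimize import minimize
from workcell import env
P={n:env.camera_params(n) for n in("side","top")}
def proj(n,X):
    X=np.atleast_2d(X); T=np.linalg.inv(P[n]["world_from_camera"]); c=X@T[:3,:3].T+T[:3,3]
    c=c*[1,-1,-1]; p=c@P[n]["camera_matrix"].T; return p[:,:2]/p[:,2:]
def ray(n,uv):
    T=P[n]["world_from_camera"]; d=np.linalg.inv(P[n]["camera_matrix"])@[uv[0],uv[1],1]
    d=T[:3,:3]@(d*[1,-1,-1]); return T[:3,3],d
def onz(n,uv,z):
    o,d=ray(n,uv); return o+d*(z-o[2])/d[2]
def tri(u1,u2):
    A=[];b=[]
    M=np.zeros((3,3));v=np.zeros(3)
    for n,u in(("side",u1),("top",u2)):
        o,d=ray(n,u); d=d/np.linalg.norm(d); Q=np.eye(3)-np.outer(d,d); M+=Q; v+=Q@o
    return np.linalg.solve(M,v)
def box(x0,x1,y0,y1,z0,z1):
    return np.array([[x,y,z] for x in(x0,x1) for y in(y0,y1) for z in(z0,z1)])/1000
def place(B,p,z0=0):
    c,s=np.cos(p[2]),np.sin(p[2]); return B@np.array([[c,-s,0],[s,c,0],[0,0,1]]).T+[p[0],p[1],z0]
def rend(n,boxes,p,roi,z0=0,S=8):
    x0,y0,x1,y1=roi; im=np.zeros(((y1-y0)*S,(x1-x0)*S),np.uint8)
    for B in boxes:
        q=(proj(n,place(B,p,z0))+.5-[x0,y0])*S
        h=cv2.convexHull(q.astype(np.float32)); cv2.fillConvexPoly(im,np.round(h*16).astype(np.int32),255,shift=4)
    return cv2.resize(im,(x1-x0,y1-y0),interpolation=cv2.INTER_AREA)/255.
def fit(items,p0,z0=0):
    # items: (cam, boxes, mask(float roi), roi)
    def f(p):
        e=0
        for n,b,m,r in items: e+=np.sum((cv2.GaussianBlur(rend(n,b,p,r,z0),(0,0),1.)-cv2.GaussianBlur(m,(0,0),.7))**2)
        return e
    best=None
    for k in range(2):
        s=np.array([.006,.006,.03])/(k*2+1); sim=np.vstack([p0]+[p0+np.eye(3)[i]*s[i] for i in range(3)])
        r=minimize(f,p0,method="Nelder-Mead",options=dict(initial_simplex=sim,xatol=1e-5,fatol=1e-3,maxiter=250)); p0=r.x
    return r.x,r.fun
def biggest(m,seed=None):
    k,l,st,_=cv2.connectedComponentsWithStats(m.astype(np.uint8)); i=1+np.argmax(st[1:,4]); return (l==i).astype(np.uint8)
E
cat > m1.py <<'E'
from h import *
I={n:cv2.imread(f"pics/{n}0.png") for n in("side","top")}
H={n:cv2.cvtColor(I[n],cv2.COLOR_BGR2HSV) for n in I}
def sat(n,roi):
    x0,y0,x1,y1=roi; return H[n][y0:y1,x0:x1]
# mag base hull, top view
R=(150,170,330,260); h=sat("top",R); m=((h[...,1]>110)&(h[...,2]>60)&(h[...,0]>14)).astype(np.uint8) # no orange
m=biggest(cv2.morphologyEx(m,cv2.MORPH_OPEN,np.ones((2,2))))
c=np.vstack(cv2.findContours(m,0,1)[0]); hm=np.zeros(m.shape,np.uint8); cv2.fillConvexPoly(hm,cv2.convexHull(c),1)
cv2.imwrite("pics/mm.png",np.hstack([m*255,hm*255]))
base=box(-155,155,-35,35,0,6)
c0=onz("top",(241,215),.006)
tail=onz("top",(173,200),.006); nose=onz("top",(308,230),.006); d=tail-nose; yaw=np.arctan2(d[1],d[0])
print("rough",c0,yaw,np.linalg.norm(d))
pm,e=fit([("top",[base],hm.astype(float),R)],np.array([c0[0],c0[1],yaw])); print("mag top fit",pm,e,hm.sum())
# rack
R2=(335,200,440,295); h=sat("top",R2); v=h[...,2]; 
x=I["top"][R2[1]:R2[3],R2[0]:R2[2]]
m=((v>115)).astype(np.uint8); m=biggest(m); c=np.vstack(cv2.findContours(m,0,1)[0]); hm2=np.zeros(m.shape,np.uint8); cv2.fillConvexPoly(hm2,cv2.convexHull(c),1)
cv2.imwrite("pics/rr.png",hm2*255)
c1=onz("top",(388,248),.008)
# strips run along image vertical = rack x
a=onz("top",(368,225),.046);b=onz("top",(376,272),.046); d=a-b; ry=np.arctan2(d[1],d[0])
pr,e=fit([("top",[box(-65,65,-75,75,0,8)],hm2.astype(float),R2)],np.array([c1[0],c1[1],ry])); print("rack top",pr,e,hm2.sum())
for y in(37.5,-37.5): print("slot",y,place(np.array([[0,y/1000,0]]),pr))
# strip
for n,R3 in(("top",(355,215,395,285)),("side",(335,215,400,255))):
    h=sat(n,R3); m=(h[...,0]<16)&(h[...,1]>150)&(h[...,2]>130); m=biggest(m)
    r=cv2.minAreaRect(np.argwhere(m)[:,::-1].astype(np.float32)); print(n,"orange rect",np.array(r[0])+R3[:2],r[1],r[2]); 
    bp=cv2.boxPoints(r)+R3[:2]; print(bp.round(1).tolist())
    if n=="top":
        cc=onz("top",np.array(r[0])+R3[:2],.046); 
        ps,e=fit([("top",[box(-50,50,-6,6,25,38)],m.astype(float),R3)],np.array([cc[0],cc[1],pr[2]]),.008); print("strip top fit",ps,e,m.sum())
E
python3 m1.py
```

```text
rough [0.5572865  0.11480183 0.006     ] 1.3706548365146478 0.30344656752108545
mag top fit [0.55035761 0.12024706 1.3679054 ] 1143.7209039891547 3113
rack top [ 0.47191016 -0.20384953  0.25294582] 5671.8692146578105 9975
slot 37.5 [[ 0.46252551 -0.1675428   0.        ]]
slot -37.5 [[ 0.4812948  -0.24015625  0.        ]]
top orange rect [370.  248.5] (44.143672943115234, 1.0074281692504883) 77.6609115600586
[[364.8, 227.0], [365.8, 226.8], [375.2, 270.0], [374.2, 270.2]]
strip top fit [ 0.48852889 -0.16348526  0.23876765] 180.05030310643855 46
side orange rect [363.23853111 234.87155914] (23.754093170166016, 6.130088806152344) 16.699243545532227
[[351.0, 234.4], [352.7, 228.5], [375.5, 235.3], [373.7, 241.2]]
```

```bash
python3 -c "
import cv2;a=cv2.imread('pics/mm.png');cv2.imwrite('pics/mm2.png',cv2.resize(a,None,fx=2.2,fy=2.2))"
```

```text
(no output)
```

View pics/mm2.png

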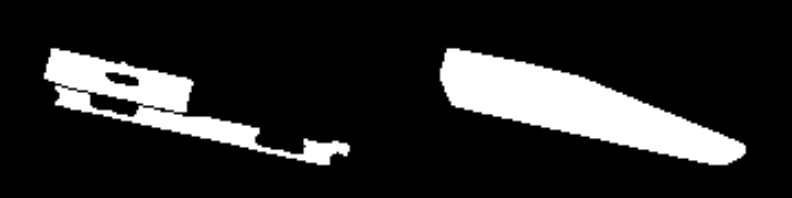

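The blue mask was broken up by the channel, so I'm rebuilding the masks with better thresholds.

```bash
cat > m1.py <<'E'
from h import *
I={n:cv2.imread(f"pics/{n}0.png") for n in("side","top")}
H={n:cv2.cvtColor(I[n],cv2.COLOR_BGR2HSV) for n in I}
def px(n,u,v): print(n,u,v,H[n][v,u])
px("top",250,232);px("top",280,215);px("top",200,200);px("top",371,248);px("top",372,250);px("top",390,235);px("top",300,280);px("top",340,250);px("top",311,231);px("side",370,235);px("side",240,305)
def hull(m):
    c=np.argwhere(m)[:,::-1]; hm=np.zeros(m.shape,np.uint8); cv2.fillConvexPoly(hm,cv2.convexHull(c.astype(np.int32)),1); return hm
def sub(n,R): return H[n][R[1]:R[3],R[0]:R[2]].astype(int)
vis=[]
R=(150,170,330,260); h=sub("top",R)
m=(((abs(h[...,0]-108)<12)&(h[...,1]>150))).astype(np.uint8)
k,l,st,_=cv2.connectedComponentsWithStats(m); m=np.isin(l,[i for i in range(1,k) if st[i,4]>60]).astype(np.uint8)
hm=hull(m); vis.append(np.hstack([m,hm])*255)
base=box(-155,155,-35,35,0,6); 
pm,e=fit([("top",[base],hm.astype(float),R)],np.array([.557,.115,1.37])); print("mag top fit",pm,e,hm.sum())
R=(345,205,435,290); h=sub("top",R); g=h[...,2]
m=(g>125).astype(np.uint8); m=biggest(m); hm=hull(cv2.morphologyEx(m,cv2.MORPH_OPEN,np.ones((3,3))))
vis.append(np.hstack([m,hm])*255)
c1=onz("top",(388,248),.008)
pr,e=fit([("top",[box(-65,65,-75,75,0,8)],hm.astype(float),R)],np.array([c1[0],c1[1],.2])); print("rack top",pr,e,hm.sum())
for y in(37.5,-37.5): print("slot",y,place(np.array([[0,y/1000,0]]),pr))
for n,R3 in(("top",(355,215,395,285)),("side",(335,215,400,255))):
    h=sub(n,R3); m=((h[...,0]<20)&(h[...,1]>150)&(h[...,2]>(150 if n=="top" else 120))).astype(np.uint8); m=biggest(m)
    vis.append(np.hstack([m,m])*255)
    r=cv2.minAreaRect(np.argwhere(m)[:,::-1].astype(np.float32)); print(n,"orange rect",np.array(r[0])+R3[:2],r[1],r[2])
    if n=="top":
        cc=onz("top",np.array(r[0])+R3[:2],.046)
        ps,e=fit([("top",[box(-50,50,-6,6,25,38)],m.astype(float),R3)],np.array([cc[0],cc[1],pr[2]]),.008); print("strip top fit",ps,e,m.sum())
    else:
        pb,e=fit([(n,[box(-50,50,-6,6,18,38)],m.astype(float),R3)],ps,.008); print("strip side fit",pb,e,m.sum())
W=max(v.shape[1] for v in vis); cv2.imwrite("pics/mm3.png",cv2.resize(np.vstack([np.pad(v,((0,2),(0,W-v.shape[1])),constant_values=90) for v in vis]),None,fx=1.9,fy=1.9))
# side view overlay
o=I["side"].copy(); t=I["top"].copy()
for n,im in(("side",o),("top",t)):
    for B,p,z in((base,pm,0),(box(-65,65,-75,75,0,8),pr,0),(box(-50,50,-6,6,0,38),ps,.008)):
        q=proj(n,place(B,p,z)).round().astype(int)
        for i in range(8):
            for j in range(i):
                if bin(i^j).count("1")==1: cv2.line(im,tuple(map(int,q[i])),tuple(map(int,q[j])),(255,255,255) if n=="side" else (0,255,255),1)
cv2.imwrite("pics/ov_side.png",cv2.resize(o[195:345,195:415],None,fx=3.6,fy=3.6)); cv2.imwrite("pics/ov_top.png",cv2.resize(t[175:290,160:440],None,fx=2.85,fy=2.85))
E
python3 m1.py
```

```text
top 250 232 [107 151 187]
top 280 215 [108  30 169]
top 200 200 [ 23 229 226]
top 371 248 [ 18 198 247]
top 372 250 [ 19 203 247]
top 390 235 [ 36   6 200]
top 300 280 [ 98   9 118]
top 340 250 [ 90   6 124]
top 311 231 [ 11 146 232]
side 370 235 [ 16 255 167]
side 240 305 [ 23 255 124]
mag top fit [0.55625419 0.11443604 1.37542955] 727.5292634588775 3560
rack top [ 0.49247826 -0.20703401  0.21714275] 146.8741026257528 4478
slot 37.5 [[ 0.48439924 -0.17041462  0.        ]]
slot -37.5 [[ 0.50055727 -0.2436534   0.        ]]
top orange rect [372.29124069 248.04566574] (46.86067199707031, 5.678231239318848) 77.6609115600586
strip top fit [ 0.4887884  -0.16880168  0.22620863] 12.064796642521648 263
side orange rect [368.43243408 233.40540695] (40.77095031738281, 11.179131507873535) 9.462322235107422
strip side fit [ 0.48910889 -0.1639673   0.22661796] 13.153027672269491 434
```

View pics/mm3.png

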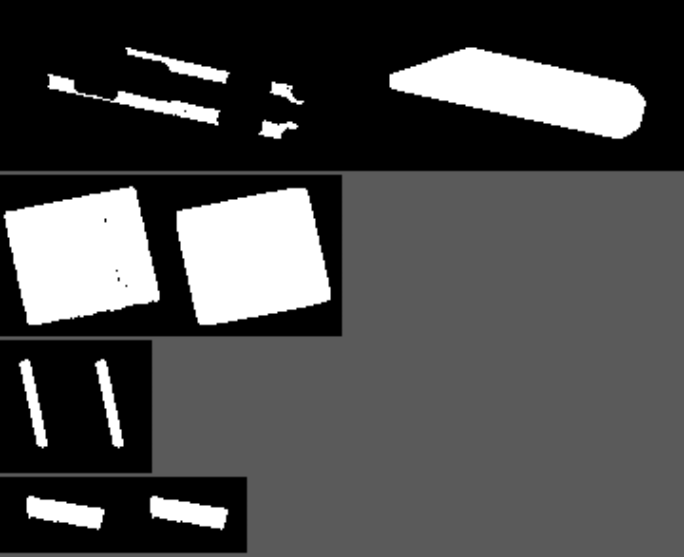

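View pics/ov_side.png

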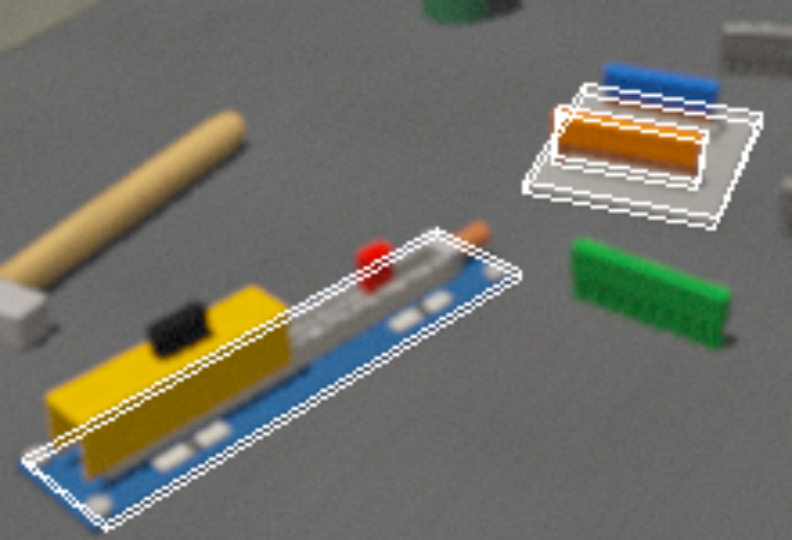

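View pics/ov_top.png

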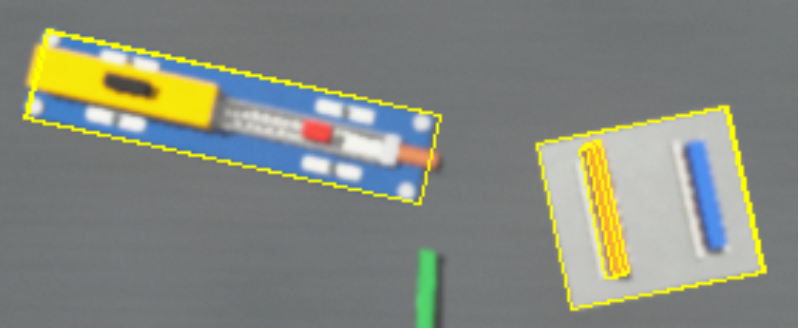

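```bash
cat > m2.py <<'E'
from h import *
I={n:cv2.imread(f"pics/{n}0.png") for n in("side","top")}
H={n:cv2.cvtColor(I[n],cv2.COLOR_BGR2HSV).astype(int) for n in I}
def fillm(m):
    m=biggest(m); c=cv2.findContours(m,cv2.RETR_EXTERNAL,cv2.CHAIN_APPROX_NONE)[0]; o=np.zeros_like(m); cv2.drawContours(o,c,-1,1,-1); return o
it={}
R=(150,170,330,260); h=H["top"][170:260,150:330]
m=(((h[...,1]>60)&(h[...,0]>16))|(h[...,2]>160)).astype(np.uint8); m=fillm(cv2.morphologyEx(m,cv2.MORPH_CLOSE,np.ones((3,3))));m=cv2.morphologyEx(m,cv2.MORPH_OPEN,np.ones((7,7)))
vis=[m]
R2=(190,240,350,345); h2=H["side"][240:345,190:350]; print(H["side"][296,300],H["side"][330,300],H["side"][320,240])
m2=(((h2[...,1]>110)&(h2[...,0]>16))|(h2[...,2]>130)).astype(np.uint8); m2=fillm(cv2.morphologyEx(m2,cv2.MORPH_CLOSE,np.ones((3,3))));m2=cv2.morphologyEx(m2,cv2.MORPH_OPEN,np.ones((7,7)));vis.append(m2)
base=box(-155,155,-35,35,0,6); tv=6
bs=[base,box(16-tv,152-tv,-15.5,15.5,16,53)]; b2=bs+[box(61-tv,95-tv,-6,6,53,73),box(-132,20,-11.25,11.25,6,26),box(-80,-68,-6,6,8,47)]
a,e=fit([("top",bs,m.astype(float),R)],np.array([.557,.115,1.372])); print("top",a,e)
b,e=fit([("side",b2,m2.astype(float),R2)],a); print("side",b,e)
W=max(v.shape[1] for v in vis); cv2.imwrite("pics/mm4.png",cv2.resize(np.vstack([np.pad(v*255,((0,2),(0,W-v.shape[1])),constant_values=90) for v in vis]),None,fx=2.5,fy=2.5))
# rail tab: dark blob
for n,R in(("top",(185,195,220,215)),("side",(230,270,260,300))):
    x0,y0,x1,y1=R; v=H[n][y0:y1,x0:x1,2]; mm=biggest(v<70); q=np.argwhere(mm).mean(0)[::-1]+[x0,y0]; print(n,"tab",q,mm.sum())
    if n=="top": c=onz(n,q,.073); print(c)
    for p in(a,b):
        for tr in(0,.006,.012): print(tr,proj(n,place(np.array([[.078-tr,0,.073],[.078-tr,0,.063]]),p)).round(1).tolist())
# follower red
for n,R in(("top",(260,205,290,235)),("side",(285,255,320,285))):
    x0,y0,x1,y1=R; hh=H[n][y0:y1,x0:x1]; mm=biggest(((hh[...,0]<8)|(hh[...,0]>172))&(hh[...,1]>150)); q=np.argwhere(mm).mean(0)[::-1]+[x0,y0]; print(n,"red",q,mm.sum())
    for zz in((.047,) if n=="top" else (.036,)):
        c=onz(n,q,zz)
        for p in (a,b): 
            d=c[:2]-p[:2]; print(" in mag",d@[np.cos(p[2]),np.sin(p[2])],d@[-np.sin(p[2]),np.cos(p[2])])
E
python3 m2.py
```

```text
[126  13  96] [165   5 106] [110   7 112]
top [0.55734632 0.11679852 1.36786452] 24.51860106945803
side [0.55905659 0.11631076 1.37133529] 153.76241314466438
top tab [210.6 206.2] 5
[0.56645692 0.16987688 0.073     ]
0 [[199.4, 202.8], [200.3, 203.5]]
0.006 [[202.2, 203.4], [203.1, 204.1]]
0.012 [[205.1, 204.1], [206.0, 204.7]]
0 [[199.6, 202.1], [200.6, 202.8]]
0.006 [[202.5, 202.7], [203.4, 203.4]]
0.012 [[205.3, 203.4], [206.2, 204.0]]
side tab [244.21656051 286.15923567] 157
0 [[241.1, 283.4], [241.6, 287.7]]
0.006 [[243.7, 282.1], [244.1, 286.4]]
0.012 [[246.3, 280.7], [246.7, 285.0]]
0 [[240.7, 283.1], [241.1, 287.4]]
0.006 [[243.3, 281.7], [243.7, 286.0]]
0.012 [[245.8, 280.4], [246.2, 284.7]]
top red [270.89361702 220.76595745] 47
 in mag -0.07207015220415007 0.0013767261185394194
 in mag -0.07192572015797874 0.0033998609002265966
side red [298.55769231 268.27884615] 104
 in mag -0.06890977557728835 -0.00018495739888505676
 in mag -0.06877078279642991 0.0018272178775057923
```

View pics/mm4.png

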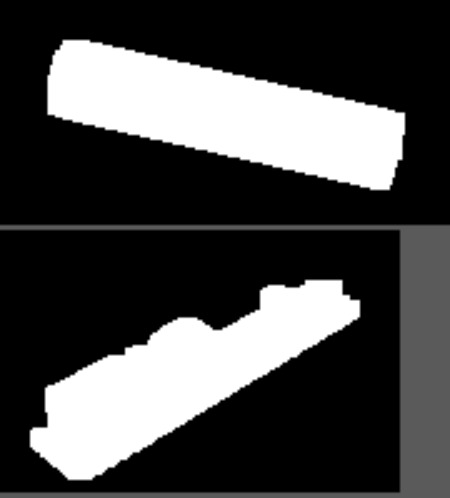

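Poses agree between the two views to about 2 mm: the strip is at (0.489, -0.169) with yaw 0.22, and the mag is at (0.557, 0.117) with yaw 1.37. Moving to above the strip.

Emit:
move_arm --rows "0.4 28.6 36.5 -5 0 0 0; 0.4 28.6 36.5 -5 0 0 0; 0.4 28.6 36.5 -5 0 0 0; 0.4 28.6 36.5 -5 0 0 0; 0.4 28.6 36.5 -5 0 0 0; 0.4 28.6 36.5 -5 0 0 0; 0.4 28.6 36.5 -5 0 0 0; 0.4 28.6 36.5 -10 0 0 0; 0.4 28.6 36.5 -10 0 0 -0.5; 0.4 28.6 36.5 -10 0 0 -0.5; 0.4 28.6 36.5 -10 0 0 0; 0.4 28.6 36.5 -10 0 0 0" --squeeze 40

```text
t: 3.0
eef_pos: [0.4897, -0.1683, 0.1463]
orientation: [-0.0, 0.78, -0.626, 0.001]
wrist_force: [1.2, -1.8, -0.8]
gripper_width: 0.0342
```

```bash
cat > look.py <<'E'
from h import *; import sys
tag=sys.argv[1]; rois=[("top",sys.argv[2]),("side",sys.argv[3])]
out=[]
for n,r in rois:
    if r=="-":continue
    im=env.get_image(n)[:,:,::-1].copy(); cv2.imwrite(f"pics/{n}{tag}.png",im)
    x0,y0,x1,y1=map(int,r.split(",")); c=im[y0:y1,x0:x1]; f=min(390/c.shape[1],500/c.shape[0]) 
    out.append(cv2.resize(c,None,fx=f,fy=f,interpolation=cv2.INTER_CUBIC))
Hh=max(o.shape[0] for o in out); cv2.imwrite(f"pics/z{tag}.png",np.hstack([np.pad(o,((0,Hh-o.shape[0]),(0,4),(0,0))) for o in out]))
o=env.get_obs(); q=o["orientation"]; w,x,y,z=q; print("t",o["t"],"eef",o["eef_pos"].round(4),"yawx",np.degrees(np.arctan2(2*(x*y+w*z),1-2*(y*y+z*z))).round(2),"F",o["wrist_force"].round(2),"w",o["gripper_width"])
E
python3 look.py 1 330,180,450,310 330,180,430,270
```

```text
t 3.1 eef [ 0.4904 -0.1655  0.1452] yawx -77.16 F [-0.46 -0.94 -0.03] w 0.03420782944214187
```

View pics/z1.png

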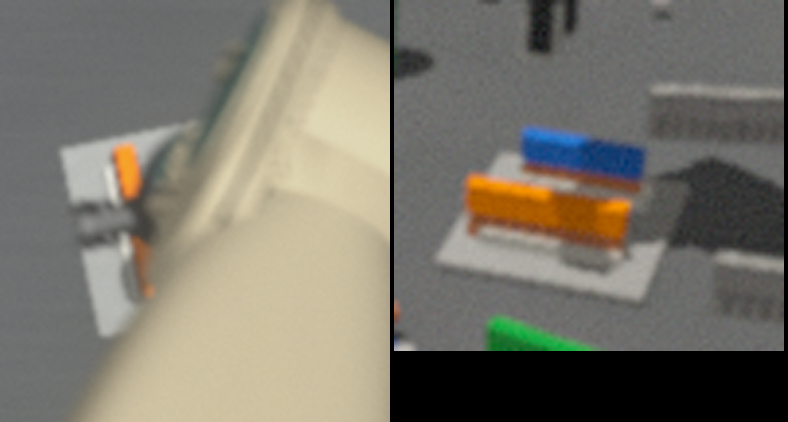

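Emit:
move_arm --rows "0.4 -1.5 -2.5 -20 0 0 -0.1; 0.4 0 0 -20 0 0 0; 0.4 0 0 -20 0 0 0; 0.4 0 0 -20 0 0 0; 0.4 0 0 -20 0 0 0; 0.4 0 0 -14 0 0 0; 0.4 0 0 0 0 0 0; 0.4 0 0 0 0 0 0"

```text
t: 3.9
eef_pos: [0.487, -0.1727, 0.0326]
orientation: [0.0, 0.779, -0.627, -0.0]
wrist_force: [0.1, -0.5, -0.1]
gripper_width: 0.0344
```

```bash
python3 look.py 2 330,180,450,310 330,180,430,270
```

```text
t 4.0 eef [ 0.4879 -0.173   0.0334] yawx -77.66 F [-0.54 -0.3  -0.42] w 0.034181715711904065
```

View pics/z2.png

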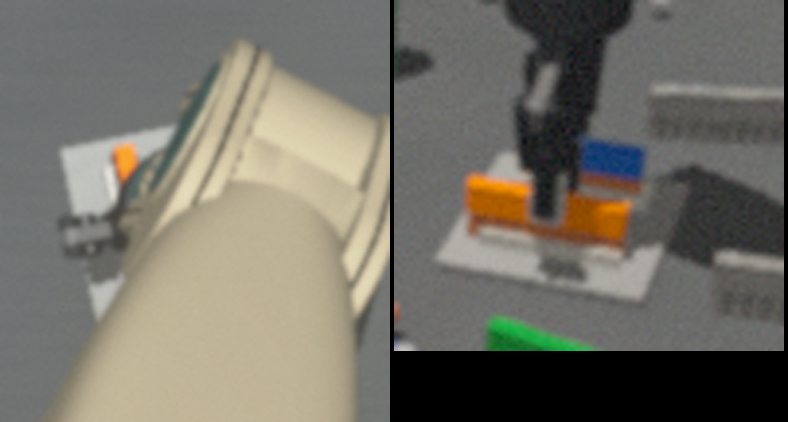

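Emit:
move_arm --rows "0.4 1 4 -2 0 0 0; 0.4 0 0 0 0 0 0; 0 0 0 0 0 0 0; 0 0 0 0 0 0 0; 0 0 0 0 0 0 0; 0 0 0 0 0 0 0; 0 0 0 0 0 0 0; 0 0 0 0 0 0 0" --squeeze 50

```text
t: 4.8
eef_pos: [0.4884, -0.1684, 0.0307]
orientation: [-0.0, 0.779, -0.627, 0.0]
wrist_force: [-0.1, 0.9, 5.5]
gripper_width: 0.0104
```

```bash
python3 look.py 3 330,180,450,310 330,180,430,270
```

```text
t 4.9 eef [ 0.4884 -0.1684  0.0307] yawx -77.65 F [-0.76  0.92  5.38] w 0.010610496655958127
```

View pics/z3.png

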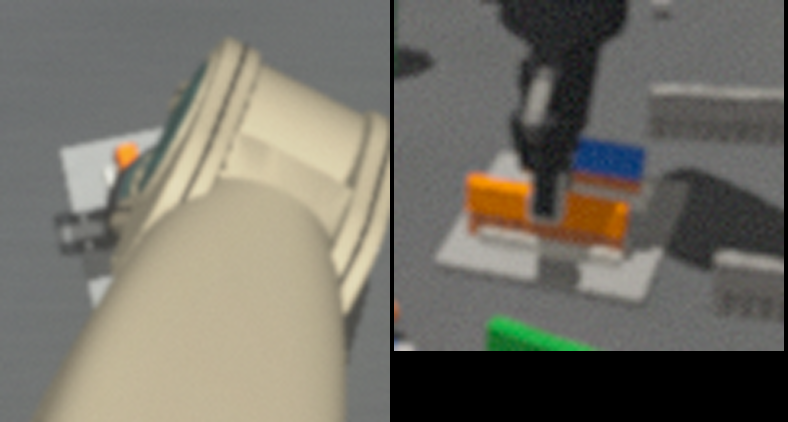

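Emit:
move_arm --rows "0 0 0 20 0 0 0; 0 0 0 20 0 0 0; 0 0 0 20 0 0 0; 0 4.9 17.2 0 0 0 8.26; 0 4.9 17.2 0 0 0 8.26; 0 4.9 17.2 0 0 0 8.26; 0 4.9 17.2 0 0 0 8.26; 0 4.9 17.2 0 0 0 8.26; 0 4.9 17.2 0 0 0 8.26; 0 4.9 17.2 0 0 0 8.26; 0 4.9 17.2 0 0 0 8.26"

```text
t: 6.0
eef_pos: [0.5265, -0.0301, 0.0893]
orientation: [0.0, 0.995, -0.098, -0.001]
wrist_force: [0.1, -0.9, -1.7]
gripper_width: 0.0108
```

```bash
python3 look.py 4 220,180,380,310 250,180,400,290
```

```text
t 6.1 eef [ 0.5268 -0.0292  0.0894] yawx -11.39 F [-1.1   1.03 -1.95] w 0.010293921862087435
```

View pics/z4.png

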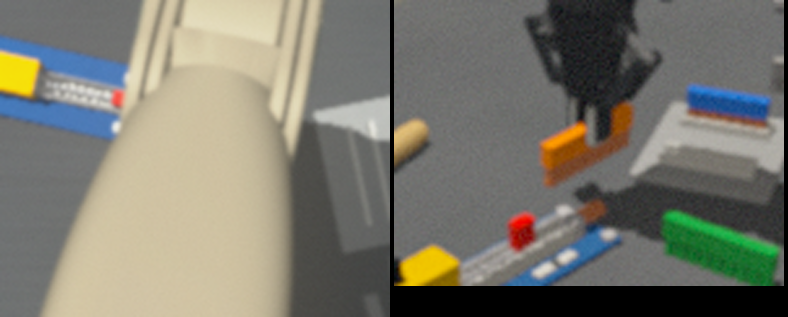

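```bash
cat > ov.py <<'E'
from h import *; import sys
def wire(im,n,B,p,z,x0,y0,f,col):
    q=((proj(n,place(B,p,z))+.5-[x0,y0])*f)
    for i in range(8):
        for j in range(i):
            if bin(i^j).count("1")==1: cv2.line(im,tuple(int(v) for v in q[i]),tuple(int(v) for v in q[j]),col,1,cv2.LINE_AA)
def zoom(n,src,r,f):
    x0,y0,x1,y1=r; return cv2.resize(cv2.imread(src)[y0:y1,x0:x1],None,fx=f,fy=f,interpolation=cv2.INTER_CUBIC)
if __name__=="__main__":
    r=(340,215,395,260); a=zoom("side","pics/side3.png",r,7)
    wire(a,"side",box(-50,50,-6,6,0,38),(.4884,-.1684,np.radians(12.35)),.008,r[0],r[1],7,(255,255,255))
    r2=(285,210,350,285); b=zoom("side","pics/side4.png",r2,6)
    wire(b,"side",box(-50,50,-6,6,0,38),(.5268,-.0292,np.radians(78.6)),.0894-.0227,r2[0],r2[1],6,(255,255,255))
    wire(b,"side",box(-132,20,-11.25,11.25,6,26),(.55735,.1168,1.3679),0,r2[0],r2[1],6,(0,255,255))
    wire(b,"side",box(-155,155,-35,35,0,6),(.55735,.1168,1.3679),0,r2[0],r2[1],6,(0,255,255))
    cv2.imwrite("pics/ov3.png",a); cv2.imwrite("pics/ov4.png",b)
E
python3 ov.py
```

```text
(no output)
```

View pics/ov3.png

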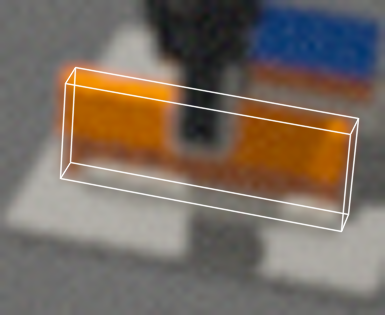

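View pics/ov4.png

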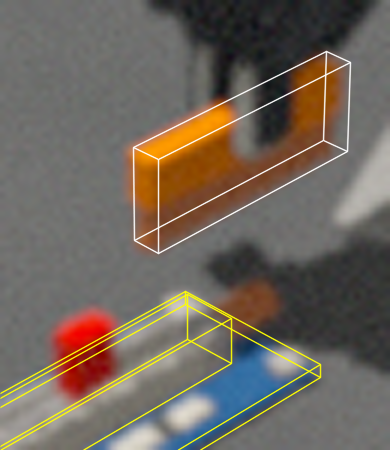

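```bash
cat > m3.py <<'E'
from h import *
def off(src,p,z,R,xl,xr=-11):
    im=cv2.imread(src); h=cv2.cvtColor(im,cv2.COLOR_BGR2HSV).astype(int)[R[1]:R[3],R[0]:R[2]]
    m=(((h[...,0]<22))&(h[...,1]>90)).astype(float)
    # predicted images
    full=rend("side",[box(-50,50,-6,6,0,38)],p,R,z); 
    best=[]
    def f(d):
        M=np.float32([[1,0,d[0]],[0,1,d[1]]]); r=cv2.warpAffine(full,M,(m.shape[1],m.shape[0]),flags=cv2.INTER_LINEAR)
        return np.sum(xl*(cv2.GaussianBlur(r,(0,0),1)-cv2.GaussianBlur(m,(0,0),.7))**2)
    r=min((minimize(f,[a,b],method="Nelder-Mead") for a in(-2,0) for b in (-2,0,2)),key=lambda r:r.fun); print(src,r.x,r.fun); cv2.imwrite("pics/o.png",cv2.resize((m*255).astype(np.uint8),None,fx=6,fy=6)); return r.x
R=(285,210,350,260); w=np.ones((50,65)); w[:, 36:]=0
d4=off("pics/side4.png",(.5268,-.0292,np.radians(78.6)),.0894-.0227,R,w)
I=cv2.imread("pics/side0.png"); H=cv2.cvtColor(I,cv2.COLOR_BGR2HSV).astype(int)
R2=(190,240,350,345); h2=H[240:345,190:350]
m=((abs(h2[...,0]-108)<12)&(h2[...,1]>110)|(h2[...,2]>125)).astype(np.uint8)
m=cv2.morphologyEx(m,cv2.MORPH_CLOSE,np.ones((5,5)))
base=[box(-155,155,-35,35,0,6)]
p0=np.array([.55735,.1168,1.3679])
# lower edge measure: weight only near base +y?? (camera side) edge and ends
for sy in(1,):
  q=proj("side",place(np.array([[x,y,.0] for x in(-.15,.15) for y in(-.035,.035)]),p0)); print(q.round(1).tolist())
K=P["side"]["camera_matrix"]; 
for d in((0,0),d4):
    P["side"]["camera_matrix"]=K+np.array([[0,0,d[0]],[0,0,d[1]],[0,0,0]])
    L=rend("side",base,p0,R2); 
    # lower edge band
    yy,xx=np.mgrid[0:105,0:160]; 
    A=proj("side",place(np.array([[-.15,.035,0],[.15,.035,0]]),p0))-[R2[0],R2[1]]
    B=proj("side",place(np.array([[-.15,-.035,0],[.15,-.035,0]]),p0))-[R2[0],R2[1]]
    E=A if A[:,1].sum()>B[:,1].sum() else B
    (x1,y1),(x2,y2)=E; dist=((xx-x1)*(y2-y1)-(yy-y1)*(x2-x1))/np.hypot(x2-x1,y2-y1)
    t=((xx-x1)*(x2-x1)+(yy-y1)*(y2-y1))/np.hypot(x2-x1,y2-y1)**2
    wt=((abs(dist)<5)&(t>.03)&(t<.97)).astype(float)
    def f(s,yaw):
        p=p0+[np.sin(p0[2])*s,-np.cos(p0[2])*s,yaw]
        return np.sum(wt*(cv2.GaussianBlur(rend("side",base,p,R2),(0,0),1)-cv2.GaussianBlur(m.astype(float),(0,0),.7))**2)
    r=minimize(lambda v:f(v[0]*.001,v[1]*.01),[0,0],method="Nelder-Mead",options=dict(initial_simplex=[[0,0],[2,0],[0,1]])); print(d,"lateral mm (toward +world x)",r.x[0],"dyaw",r.x[1]*.01,r.fun)
E
python3 m3.py
```

```text
pics/side4.png [-0.79058533 -0.38105392] 5.04527189445615
[[314.0, 261.2], [336.4, 273.4], [202.5, 323.0], [224.3, 341.1]]
(0, 0) lateral mm (toward +world x) 2.075611114501953 dyaw 0.0008318233489990235 3.8623102099820903
[-0.79058533 -0.38105392] lateral mm (toward +world x) 0.12519073486328125 dyaw -0.0003436088562011719 3.8768361771777453
```

View pics/o.png

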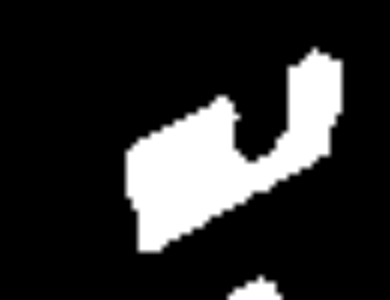

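Emit:
move_arm --rows "0 0.4 -0.3 -12 0 0 -0.2; 0 0 0 -12 0 0 0; 0 0 0 -10 0 0 0; 0 0 0 0 0 0 0; 0 0 0 0 0 0 0"

```text
t: 6.6
eef_pos: [0.5269, -0.0314, 0.0555]
orientation: [-0.0, 0.995, -0.103, -0.001]
wrist_force: [0.2, 0.2, -1.4]
gripper_width: 0.0105
```

```bash
python3 look.py 5 220,180,380,310 250,210,370,300
```

```text
t 6.7 eef [ 0.528  -0.0314  0.0565] yawx -11.8 F [ 0.12 -0.45 -0.52] w 0.010740556984887222
```

View pics/z5.png

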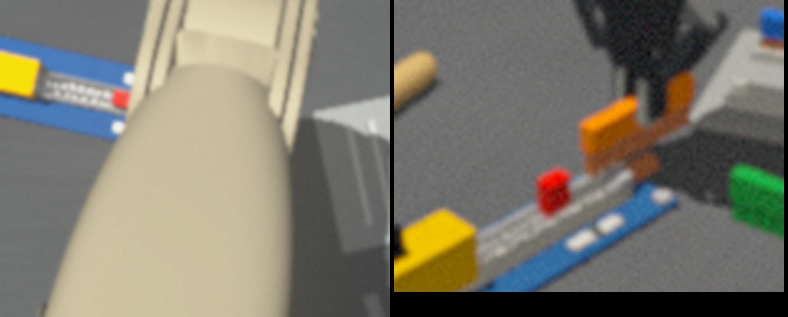

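Emit:
move_arm --rows "0 1 4.9 0 0 0 0; 0 1 4.9 0 0 0 0; 0 1 4.9 0 0 0 0; 0 1 4.9 0 0 0 0; 0 1 4.9 0 0 0 0; 0 1 4.9 0 0 0 0; 0 1 4.9 0 0 0 0; 0 1 4.9 0 0 0 0; 0 1 4.9 0 0 0 0; 0 1 4.9 0 0 0 0; 0 0 0 0 0 0 0; 0 0 0 0 0 0 0"

```text
t: 7.9
eef_pos: [0.5378, 0.0179, 0.0563]
orientation: [0.0, 0.995, -0.102, 0.0]
wrist_force: [0.3, -3.2, -0.3]
gripper_width: 0.0106
```

```bash
python3 look.py 6 220,180,380,310 250,210,370,300
```

```text
t 8.0 eef [0.5378 0.0178 0.0564] yawx -11.78 F [-0.06 -2.06 -0.88] w 0.010748958571358807
```

View pics/z6.png

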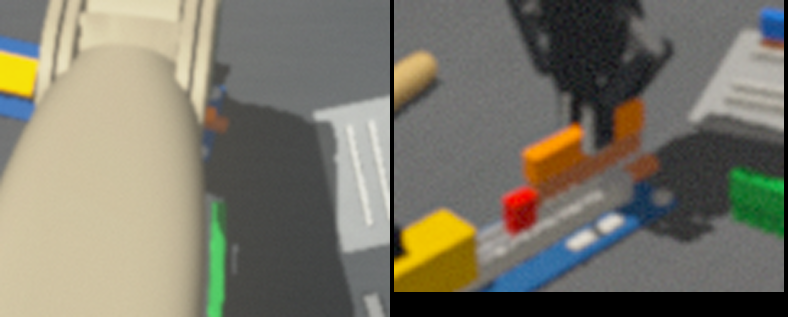

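Emit:
move_arm --rows "0 0.5 4.9 0 0 0 0; 0 1 4.9 0 0 0 0; 0 0.8 3.9 0 0 0 0; 0 0 0 0 0 0 0; 0 0 0 0 0 0 0"

```text
t: 8.5
eef_pos: [0.54, 0.0318, 0.0563]
orientation: [0.0, 0.995, -0.102, 0.0]
wrist_force: [1.8, -2.9, -1.6]
gripper_width: 0.0105
```

Emit:
move_arm --rows "0 0.4 1.96 0 0 0 0; 0 0.4 1.96 0 0 0 0; 0 0 0 0 0 0 0; 0 0 0 0 0 0 0"

```text
t: 8.9
eef_pos: [0.5408, 0.0356, 0.0563]
orientation: [0.0, 0.995, -0.103, 0.0]
wrist_force: [0.2, -2.9, -1.2]
gripper_width: 0.0102
```

Emit:
move_arm --rows "0 0.4 1.96 0 0 0 0; 0 0.4 1.96 0 0 0 0; 0 0 0 0 0 0 0; 0 0 0 0 0 0 0"

```text
t: 9.3
eef_pos: [0.5417, 0.0395, 0.0563]
orientation: [0.0, 0.995, -0.102, 0.0]
wrist_force: [1.0, -3.1, -0.5]
gripper_width: 0.0106
```

Emit:
move_arm --rows "0 0.4 1.96 0 0 0 0; 0 0.4 1.96 0 0 0 0; 0 0 0 0 0 0 0; 0 0 0 0 0 0 0"

```text
t: 9.7
eef_pos: [0.5424, 0.0435, 0.0563]
orientation: [0.0, 0.995, -0.102, 0.0]
wrist_force: [1.2, -3.0, -1.1]
gripper_width: 0.0107
```

Emit:
move_arm --rows "0 0.4 1.96 0 0 0 0; 0 0 0 0 0 0 0; 0 0 0 0 0 0 0"

```text
t: 10.0
eef_pos: [0.5428, 0.0454, 0.0563]
orientation: [0.0, 0.995, -0.102, 0.0]
wrist_force: [-0.2, -1.8, -0.9]
gripper_width: 0.0104
```

Emit:
move_arm --rows "0 0.4 1.96 0 0 0 0; 0 0 0 0 0 0 0; 0 0 0 0 0 0 0"

```text
t: 10.3
eef_pos: [0.5432, 0.0474, 0.0563]
orientation: [0.0, 0.995, -0.102, 0.0]
wrist_force: [0.9, -3.7, -0.9]
gripper_width: 0.0106
```

Emit:
move_arm --rows "0 0.4 1.96 0 0 0 0; 0 0 0 0 0 0 0; 0 0 0 0 0 0 0"

```text
t: 10.6
eef_pos: [0.5436, 0.0493, 0.0563]
orientation: [0.0, 0.995, -0.102, -0.0]
wrist_force: [1.0, -4.1, -1.3]
gripper_width: 0.011
```

Emit:
move_arm --rows "0 0.4 1.96 0 0 0 0; 0 0 0 0 0 0 0; 0 0 0 0 0 0 0"

```text
t: 10.9
eef_pos: [0.544, 0.0511, 0.0563]
orientation: [0.0, 0.995, -0.103, 0.0]
wrist_force: [1.0, -5.4, -1.0]
gripper_width: 0.0104
```

```bash
python3 look.py 7 220,180,380,310 230,220,340,320
```

```text
t 11.0 eef [0.544  0.0511 0.0564] yawx -11.77 F [ 0.34 -5.33 -0.34] w 0.010062506009575173
```

View pics/z7.png

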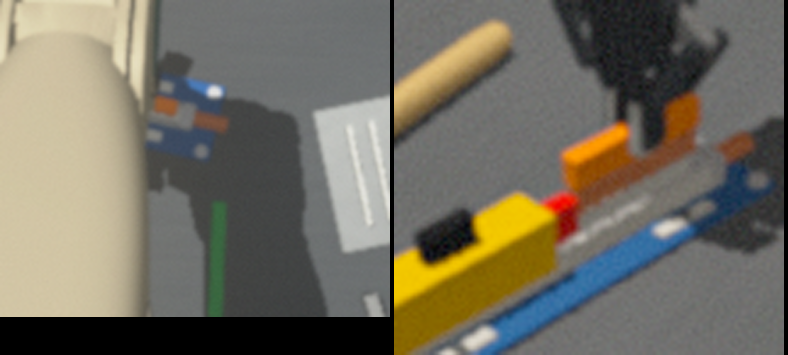

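Emit:
move_arm --rows "0 0.2 1 0 0 0 0; 0 0 0 0 0 0 0; 0 0 0 0 0 0 0"

```text
t: 11.3
eef_pos: [0.544, 0.0512, 0.0564]
orientation: [0.001, 0.995, -0.103, -0.0]
wrist_force: [-0.1, -7.2, 0.9]
gripper_width: 0.011
```

Stop felt at a strip centre of about x = -67 mm: position stalled while the force rose to 7 N. I'll back off about 2.4 mm and lower.

Emit:
move_arm --rows "0 -0.5 -2.4 0 0 0 0.1; 0 0 0 0 0 0 0; 0 0 0 -3 0 0 0; 0 0 0 -2 0 0 0; 0 0 0 0 0 0 0; 0 0 0 0 0 0 0"

```text
t: 11.9
eef_pos: [0.5429, 0.05, 0.0508]
orientation: [0.0, 0.995, -0.102, -0.001]
wrist_force: [-0.2, -3.2, -2.4]
gripper_width: 0.0107
```

Emit:
move_arm --rows "0 0 0 -1.5 0 0 0; 0 0 0 -1.5 0 0 0; 0 0 0 0 0 0 0; 0 0 0 0 0 0 0"

```text
t: 12.3
eef_pos: [0.5435, 0.0498, 0.0482]
orientation: [0.0, 0.995, -0.102, -0.0]
wrist_force: [-0.2, -3.8, -0.5]
gripper_width: 0.0101
```

Emit:
move_arm --rows "0 0 0 -1 0 0 0; 0 0 0 -1 0 0 0; 0 0 0 0 0 0 0; 0 0 0 0 0 0 0"

```text
t: 12.7
eef_pos: [0.5439, 0.0498, 0.0463]
orientation: [0.0, 0.995, -0.102, 0.0]
wrist_force: [-0.4, -3.0, 0.1]
gripper_width: 0.0108
```

Emit:
move_arm --rows "0 0 0 -1.5 0 0 0; 0 0 0 -1.5 0 0 0; 0 0 0 0 0 0 0; 0 0 0 0 0 0 0"

```text
t: 13.1
eef_pos: [0.5437, 0.0498, 0.0432]
orientation: [0.0, 0.995, -0.102, 0.0]
wrist_force: [-0.1, -4.0, -0.6]
gripper_width: 0.0109
```

```bash
python3 look.py 8 280,190,340,250 260,225,350,300
```

```text
t 13.2 eef [0.5438 0.0498 0.0432] yawx -11.67 F [ 0.73 -2.83 -1.16] w 0.010394848710962384
```

View pics/z8.png

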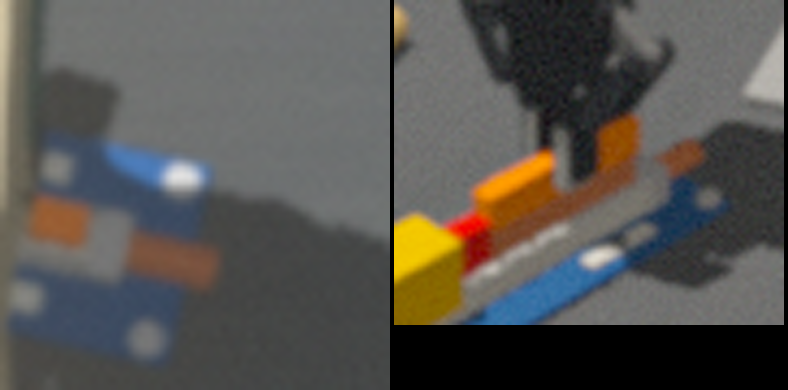

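Emit:
move_arm --rows "0 0 0 -2 0 0 0; 0 0 0 -2 0 0 0; 0 0 0 -2 0 0 0; 0 0 0 0 0 0 0; 0 0 0 0 0 0 0"

```text
t: 13.7
eef_pos: [0.5434, 0.0498, 0.037]
orientation: [0.0, 0.995, -0.102, -0.0]
wrist_force: [-0.1, -3.5, -2.5]
gripper_width: 0.0105
```

Emit:
move_arm --rows "0 0 0 -2 0 0 0; 0 0 0 -1.5 0 0 0; 0 0 0 0 0 0 0; 0 0 0 0 0 0 0"

```text
t: 14.1
eef_pos: [0.5436, 0.0498, 0.0337]
orientation: [0.0, 0.995, -0.102, -0.0]
wrist_force: [-0.8, -3.8, -1.7]
gripper_width: 0.0104
```

Emit:
move_arm --rows "0 0 0 -1 0 0 0; 0 0 0 -1 0 0 0; 0 0 0 0 0 0 0; 0 0 0 0 0 0 0"

```text
t: 14.5
eef_pos: [0.5437, 0.0498, 0.0318]
orientation: [0.0, 0.995, -0.102, 0.0]
wrist_force: [-0.9, -3.7, -0.5]
gripper_width: 0.0103
```

Emit:
move_arm --rows "0 0 0 -1 0 0 0; 0 0 0 0 0 0 0; 0 0 0 0 0 0 0"

```text
t: 14.8
eef_pos: [0.5438, 0.0498, 0.0308]
orientation: [0.0, 0.995, -0.102, 0.0]
wrist_force: [-0.2, -3.8, -1.2]
gripper_width: 0.0109
```

Emit:
move_arm --rows "0 0 0 -1 0 0 0; 0 0 0 0 0 0 0; 0 0 0 0 0 0 0"

```text
t: 15.1
eef_pos: [0.5438, 0.0498, 0.0307]
orientation: [0.0, 0.995, -0.102, 0.0]
wrist_force: [-2.8, -3.4, 6.7]
gripper_width: 0.0104
```

Emit:
move_arm --rows "0 0 0 0.5 0 0 0; 0 0 0 0 0 0 0; 0.4 0 0 0 0 0 0; 0.4 0 0 0 0 0 0; 0.4 0 0 0 0 0 0; 0.4 0 0 0 0 0 0; 0.4 0 0 0 0 0 0"

```text
t: 15.8
eef_pos: [0.5437, 0.0501, 0.0302]
orientation: [-0.0, 0.995, -0.102, -0.0]
wrist_force: [-0.2, -0.5, -0.1]
gripper_width: 0.0346
```

Emit:
move_arm --rows "0.4 0 0 10 0 0 0; 0.4 0 0 20 0 0 0; 0.4 0 0 20 0 0 0; 0.4 0 0 20 0 0 0"

```text
t: 16.2
eef_pos: [0.5438, 0.0499, 0.1017]
orientation: [-0.0, 0.995, -0.102, 0.0]
wrist_force: [1.1, 1.0, -0.1]
gripper_width: 0.0341
```

```bash
python3 look.py 9 160,170,340,260 190,210,350,330
```

```text
t 16.3 eef [0.5467 0.0499 0.1041] yawx -11.66 F [ 0.2  -0.7   0.67] w 0.034166438581681495
```

View pics/z9.png

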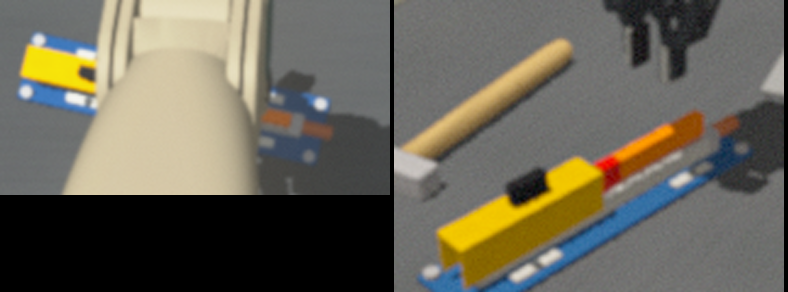

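Strip seated between the red follower and the nose, released. Next is the rail tab: estimated at about (0.572, 0.186), top z 73.

Emit:
move_arm --rows "0.4 4.7 22.8 0 0 0 0; 0.4 4.7 22.8 0 0 0 0; 0.4 4.7 22.8 0 0 0 0; 0.4 4.7 22.8 0 0 0 0; 0.4 4.7 22.8 0 0 0 0; 0.4 4.7 22.8 0 0 0 0; 0.4 0 0 0 0 0 0; 0.4 0 0 0 0 0 0"

```text
t: 17.1
eef_pos: [0.5713, 0.1867, 0.0996]
orientation: [0.0, 0.995, -0.101, -0.001]
wrist_force: [-0.6, 0.5, 0.0]
gripper_width: 0.0344
```

```bash
python3 look.py 10 150,170,330,260 190,210,350,330
```

```text
t 17.2 eef [0.5712 0.1859 0.0998] yawx -11.7 F [-0.1   0.8  -0.04] w 0.034039791449976514
```

View pics/z10.png

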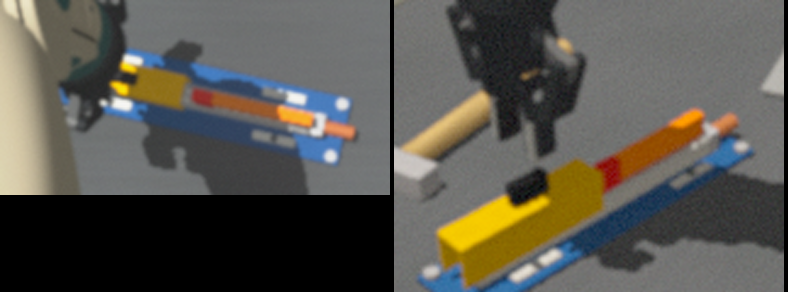

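Emit:
move_arm --rows "0.4 0 0 -12 0 0 0; 0.4 0 0 -12 0 0 0; 0.4 0 0 -10 0 0 0; 0.4 0 0 -6 0 0 0; 0.4 0 0 0 0 0 0; 0 0 0 0 0 0 0; 0 0 0 0 0 0 0; 0 0 0 0 0 0 0; 0 0 0 0 0 0 0; 0 0 0 0 0 0 0" --squeeze 30

```text
t: 18.2
eef_pos: [0.5713, 0.1869, 0.0606]
orientation: [-0.0, 0.995, -0.101, -0.0]
wrist_force: [-3.6, 0.4, 3.1]
gripper_width: 0.0111
```

```bash
python3 look.py 11 150,170,330,260 190,210,350,330
```

```text
t 18.3 eef [0.5713 0.1869 0.0606] yawx -11.65 F [-5.37  0.53  4.03] w 0.0111795385865414
```

View pics/z11.png

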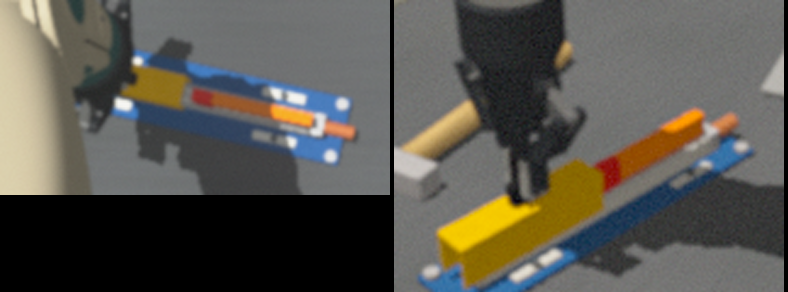

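Emit:
move_arm --rows "0 -1.7 -4.9 0 0 0 0; 0 -2 -9.8 0 0 0 0; 0 -2 -9.8 0 0 0 0; 0 -2 -9.8 0 0 0 0; 0 -2 -9.8 0 0 0 0; 0 -2 -9.8 0 0 0 0; 0 -2 -9.8 0 0 0 0; 0 -2 -9.8 0 0 0 0; 0 -2 -9.8 0 0 0 0; 0 -2 -9.8 0 0 0 0; 0 0 0 0 0 0 0; 0 0 0 0 0 0 0"

```text
t: 19.5
eef_pos: [0.5517, 0.0922, 0.0606]
orientation: [0.001, 0.995, -0.102, -0.0]
wrist_force: [-4.4, -1.6, 5.7]
gripper_width: 0.0112
```

```bash
python3 look.py 12 150,170,330,260 190,210,350,330
```

```text
t 19.6 eef [0.5517 0.0923 0.0606] yawx -11.71 F [-4.97 -1.08  6.41] w 0.010981900943553875
```

View pics/z12.png

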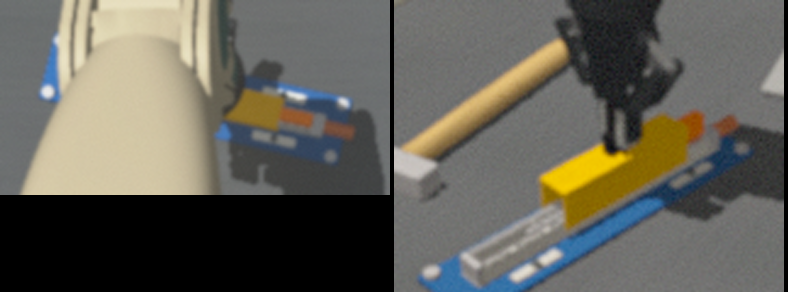

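Emit:
move_arm --rows "0 -2.4 -9.8 0 0 0 0; 0 -2 -9.8 0 0 0 0; 0 -2 -9.8 0 0 0 0; 0 -2 -9.8 0 0 0 0; 0 -1 -4.9 0 0 0 0; 0 0 0 0 0 0 0; 0 0 0 0 0 0 0"

```text
t: 20.3
eef_pos: [0.5426, 0.0482, 0.0606]
orientation: [0.001, 0.995, -0.102, -0.0]
wrist_force: [-3.5, 0.5, 5.9]
gripper_width: 0.0113
```

Emit:
move_arm --rows "0 -0.6 -2.9 0 0 0 0; 0 -0.6 -2.9 0 0 0 0; 0 0 0 0 0 0 0; 0 0 0 0 0 0 0"

```text
t: 20.7
eef_pos: [0.5416, 0.0431, 0.0606]
orientation: [0.0, 0.995, -0.102, 0.0]
wrist_force: [-3.6, 2.0, 6.0]
gripper_width: 0.011
```

Emit:
move_arm --rows "0 -0.4 -1.96 0 0 0 0; 0 0 0 0 0 0 0; 0 0 0 0 0 0 0"

```text
t: 21.0
eef_pos: [0.5415, 0.0429, 0.0606]
orientation: [-0.002, 0.995, -0.101, 0.0]
wrist_force: [-3.1, 6.7, 4.5]
gripper_width: 0.011
```

Emit:
move_arm --rows "0 -0.3 -1.5 0 0 0 0; 0 0 0 0 0 0 0; 0 0 0 0 0 0 0"

```text
t: 21.3
eef_pos: [0.5415, 0.0429, 0.0606]
orientation: [-0.003, 0.995, -0.101, 0.0]
wrist_force: [-1.3, 10.6, 3.6]
gripper_width: 0.0111
```

```bash
python3 look.py 13 150,170,330,260 230,210,340,300
```

```text
t 21.4 eef [0.5415 0.0429 0.0606] yawx -11.59 F [-3.02 10.68  3.89] w 0.01116583878210505
```

View pics/z13.png

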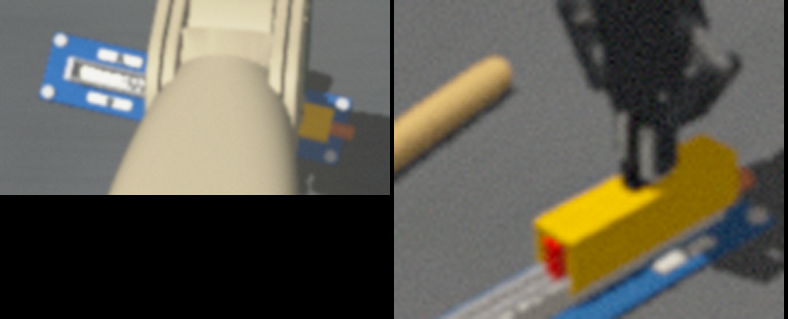

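Emit:
move_arm --rows "0 0.5 2.4 0 0 0 0; 0 0 0 0 0 0 0; 0.4 0 0 0 0 0 0; 0.4 0 0 0 0 0 0; 0.4 0 0 0 0 0 0; 0.4 0 0 15 0 0 0; 0.4 0 0 25 0 0 0; 0.4 0 0 30 0 0 0; 0.4 -10 -30 20 0 0 0; 0.4 -10 -40 10 0 0 0; 0.4 -10 -40 0 0 0 0; 0.4 -10 -40 0 0 0 0"

```text
t: 22.6
eef_pos: [0.5017, -0.1094, 0.1612]
orientation: [0.001, 0.995, -0.101, 0.001]
wrist_force: [0.6, -0.5, 0.3]
gripper_width: 0.0341
```

Emit:
move_arm --rows "0.4 -10 -40 0 0 0 0; 0.4 -10 -40 0 0 0 0; 0.4 0 -40 0 0 0 0; 0.4 0 0 0 0 0 0; 0.4 0 0 0 0 0 0"

```text
t: 23.1
eef_pos: [0.4812, -0.2286, 0.1602]
orientation: [0.0, 0.995, -0.103, -0.0]
wrist_force: [0.1, 0.8, -0.2]
gripper_width: 0.0341
```

```bash
python3 look.py 14 150,170,330,260 190,210,350,330
python3 - <<'E'
from ov import *
M=(.5574,.1168,1.3677)
r=(150,170,330,260); a=zoom("top","pics/top14.png",r,4.4)
r2=(190,230,350,345); b=zoom("side","pics/side14.png",r2,4.9)
wire(a,"top",box(-140,-4,-15.5,15.5,16,53),M,0,r[0],r[1],4.4,(255,255,255))
wire(a,"top",box(-95,-61,-6,6,53,73),M,0,r[0],r[1],4.4,(255,255,255))
cv2.imwrite("pics/ov14t.png",a)
K=P["side"]["camera_matrix"]; P["side"]["camera_matrix"]=K+np.array([[0,0,-.8],[0,0,-.4],[0,0,0]])
wire(b,"side",box(-140,-4,-15.5,15.5,16,53),M,0,r2[0],r2[1],4.9,(255,255,255))
cv2.imwrite("pics/ov14s.png",b)
E
```

```text
t 23.2 eef [ 0.4811 -0.2269  0.16  ] yawx -11.65 F [0.27 0.55 0.84] w 0.03424703133295678
```

View pics/ov14t.png

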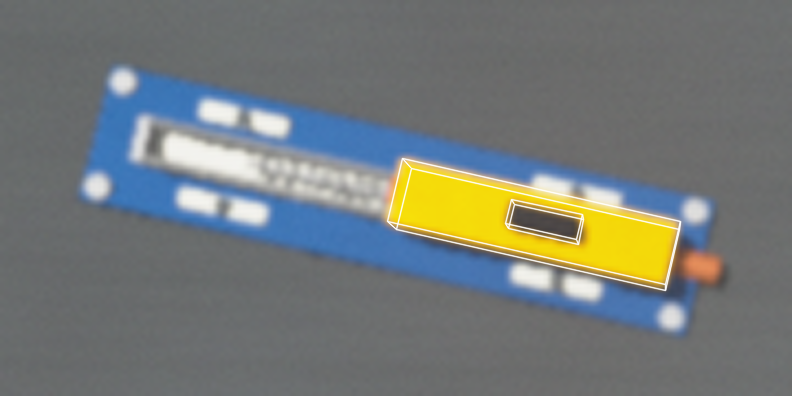

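View pics/ov14s.png

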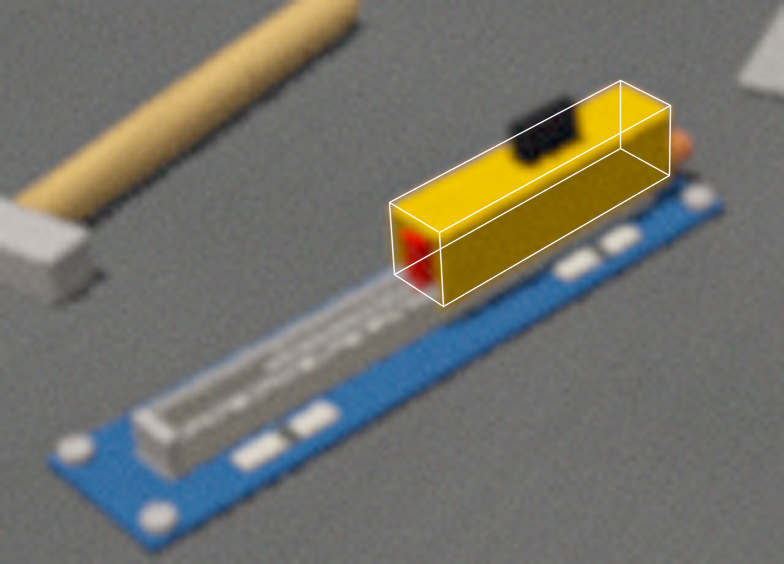

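Both overlays put the rail within about 1 mm of the closed figure. The red follower shows just inside the rail's tail end, the arm is clear of everything, and the force reads about zero.

```bash
python3 -c "
from workcell import env
print(env.sign_off())"
```

```text
the job is handed in; nothing more can be done
None
```

The orange strip is loaded in the feeder, held against the nose by the spring, and the yellow rail is closed over it. I handed the job in at about 23 s, with the arm clear of everything; no verdict was reported.

- **Follower:** I pushed the red follower back with the end of the strip until its stop was felt. The strip stopped moving with its centre at about x = -67 mm in the feeder's frame, and the force rose to about 7 N.
- **Loading:** I backed off about 1.4 mm and lowered the strip to the floor. Contact came at the expected height, with about 7 N, and I let go. The picture after release shows it in line and level between follower and nose.
- **Rail:** I slid the rail about 147 mm by its tab to a firm stop. There the force reached about 11 N with no further movement.
- **Last checks:** In both camera views the closed rail's outline matched within about 1 mm, and the red follower shows just inside the rail's tail end. The strip itself is hidden under the rail, so it was last seen before the rail was closed. I did not measure the spring force on it at the end.
- **Disagreement:** The two cameras differed by about 2 mm. This was a side-camera offset of about 0.8 pixel, which I corrected using the held strip.
- **Other objects:** The moves were planned clear of the blue strip, can, hammer and cup, and no unexpected forces appeared. I did not measure their positions again at the end.

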